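# Put the dry plant labels away in the tall jar

### The job

The wooden plant labels standing in the slotted block are dry now: put them all away in the tall narrow-necked stoneware jar. Take the lid off the jar, slide every label up out of its slot and post it through the neck so that it drops right inside, then set the lid back on so that it sits level on the rim. Keep the jar standing and leave everything else on the bench and the turntable where it is.

Things in the scene. Friction and masses are not known exactly. Their poses are not given: they have to be found in the camera images.
- jar: Tall white stoneware jar standing loose and heavy (1.8 kg) on the bench: round, 205 mm high, belly 134 mm across up to 145 mm, then a shoulder narrowing to a straight neck from 180 to 205 mm, 72 mm across outside with a hole 58 mm across. Hollow inside: belly 122 mm across, inner floor 10 mm up. Origin: centre of its underside; z up along its axis. It has its lid on at the start
- jar_mouth (a point): Centre of the jar's mouth, in the plane of its rim, 205 mm above the jar's origin
- lid: Loose white stoneware lid, 0.16 kg: a disc 84 mm across and 8 mm thick, with an upright round knob in the middle of its top, 26 mm across and 34 mm tall, and underneath a spigot 12 mm deep, tapering from 49 to 42 mm across, that drops into the neck. Origin: centre of the disc's underside (the plane that rests on the rim); z up through the knob, whose top is 42 mm above the origin. Stood on the bench it rests on its spigot, origin 12 mm up
- rack: Dark wooden slotted block fixed to the bench, 70 x 297 x 55 mm high, with six slots in a row along its y, 45 mm apart. Each slot is 24 mm along the block's x, 9 mm along its y and 40 mm deep (slot floor 15 mm above the bench). Origin: centre of its underside; z up
- turntable: Lazy Susan: a round wooden platter 340 mm across, top 26 mm above the bench, which turns stiffly if pushed; it carries the mug, pot, funnel, spoon and clip jar. Origin: its centre at bench level
- label0: T-shaped flat wooden plant label, 100 mm long and 6 mm thick (own y): a tail 20 mm wide (own x) and 62 mm long, its last 10 mm cut to a point, and on it a head 44 mm wide and 38 mm long; about 20 g. Origin: the tip of the tail; z runs from the tail to the head, whose top edge is 100 mm from the origin. At the start it stands tail down in a slot, loosely upright (it may lean a few degrees), its width across the block and its head's top 115 mm above the bench. It may be absent
- label1: Another label like label0. It may be absent
- label2: Another label like label0. It may be absent
- label3: Another label like label0. It may be absent
- label4: Another label like label0. It may be absent
- label5: Another label like label0. It may be absent
- label0_mid (a point): Middle of label0: 50 mm from the tail's tip, on its axis
- label1_mid (a point): Middle of label1: 50 mm from the tail's tip, on its axis
- label2_mid (a point): Middle of label2: 50 mm from the tail's tip, on its axis
- label3_mid (a point): Middle of label3: 50 mm from the tail's tip, on its axis
- label4_mid (a point): Middle of label4: 50 mm from the tail's tip, on its axis
- label5_mid (a point): Middle of label5: 50 mm from the tail's tip, on its axis
- mug: Blue ceramic mug, 80 mm across, 92 mm high, on the turntable. Origin: centre of its underside. To be left alone
- pot: Small aluminium pot, 116 mm across, 78 mm high, on the turntable. Origin: centre of its underside. To be left alone
- funnel: Pink plastic funnel standing mouth down on the turntable, 90 mm across, 105 mm high. Origin: centre of its underside. To be left alone
- spoon: Wooden spoon, 220 mm long, lying on the turntable. Origin: under its middle. To be left alone
- clipjar: Squat green glass jar with a clip lid snapped shut, 92 mm across, 90 mm high, on the turntable. Origin: centre of its underside. To be left alone
- flowerpot: Terracotta flower pot with soil, 110 mm across, 95 mm high, on the bench. Origin: centre of its underside. To be left alone
- trowel: Hand trowel lying on the bench, 280 mm long, 70 mm wide, handle to its -x, 26 mm high. Origin: under its middle. To be left alone

How it is judged:
By the outcome, as a careful person would: the job done as asked, in the order asked, and still so for the second after the job is handed in, with the robot touching nothing.
Of label0, label1, label2, label3, label4, label5 only 4 to 6 are there at a start; the rules pass over those that are not, and their reading is None.
At some moment in a run one of lid, jar may be knocked a few centimetres aside while the robot is not near it.
It also fails if it takes over 210 s, if anything falls off the work surface, if the arm or the gripper's body presses on something with over 40 N, if the wrist force passes 120 N, or if a joint passes its speed limit or range.

### The arm

A 6-joint arm with a two-finger parallel gripper is mounted at the origin on the work surface. World frame = base frame: x ahead of the robot, y to its left, z up, the work surface at z = 0. Lengths are in mm, angles in rad, forces in N, time in s.
With the tool pointing down it reaches from about 350 to 925 mm from the base axis. Payload 6.4 kg.
Tool frame: the origin (TCP) lies at the very end of the fingers, on their centre line; the grasp point (between the pads) lies 19 mm behind it (env.pinch_z is the distance from the TCP to the grasp point, in mm); z points along the fingers, y is the line along which they close (so a half turn about z gives the same grasp; the last joint's range is limited). The gripper opens to 85 mm and grips with 20 to 120 N. Pads are 22 mm wide; open, the fingers measure 114 mm over their backs; the gripper's body (76 mm by 85 mm) begins 54 mm behind the grasp point. The pads swing forward as they close: fully open they stand 13 mm farther back than shut.
Start: joints at [1.112, 0.245, 1.558, -0, 1.339, -0.174], TCP at [182.624, 623.829, 231.29] pointing down, gripper open.
Joint ranges: [-3.13, 3.13], [-1.02, 2.26], [0.13, 2.54], [-0.95, 4.09], [0.21, 2.88], [-2.74, 2.74]. Speed limits (rad/s): [2.57, 2.57, 3.14, 3.14, 3.14, 3.14].

### API

Orientations are given as a rotation vector (axis times angle).
In Python, from plant import status, imaging, close_job, models, env gives the robot as it stands.
- The arm moves only by the tool step_arm, never from a script. Its argument "plan" is a list that holds one entry, the list of rows, each a list of 7 numbers: the turn, a rotation vector about the tool's x, y, z in units of 6 degrees (1.0 is 6 degrees), then the shift along the tool's x, y, z in units of 100 mm (1.0 is 100 mm), then the gripper's target within -1 to 1 (fully open at 1, half-way at 0, shut at -1). In form: [[[rx, ry, rz, tx, ty, tz, claw], ...]]. A call has 1 to 12 rows; each row shifts and turns the commanded pose from where the row before left it, along the tool's axes as they then stand; what a row does not reach is not made up. A row lasts 1/12 s, in which the tool goes at most 41.7 mm and 7.16 degrees, less where a joint would pass 70% of its speed; a pose out of reach is approached as far as the arm can. A call with a number of a shift or a turn outside -1 to 1 is refused whole. A call with a gripper value outside its range is refused whole. The fingers move at their own pace and stop on an object; "grip_force" is the grip in N (left out, the last holds). Time passes only in rows, so rows that do not move let the fingers close. It gives the time, the measured TCP pose, the force, the opening and the grip force at its end, in the units of the state.
- status.observe(): the state, without advancing time (a new reading comes with each control period).
- imaging.snapshot(name): name is "scene" or "top"; returns a dict with "frame" (400x640x3 uint8, red, green, blue), "z_map" (400x640 float32, mm along the optical axis (not along the pixel's ray), 0 where there is no reading), "fx", "fy", "cx", "cy" (pixels), "dist" ([k1, k2, p1, p2, k3] as OpenCV has them; the pictures are not rectified), "world_from_camera" (4x4, takes a point from camera to world coordinates). Camera axes: x right, y down, z forward; pixel columns grow to the right and rows downward; lengths in mm; the calibration is good to about 2 mm. A picture is of the moment at which its call begins.
- close_job(): hands the job in; it is judged then, once.
Trained networks look in the newest picture that a camera, given by its name, has taken for a name from the list of things; names that differ only in an ending like _2 or _b are one class to them, and where a whole thing is asked for, a point or a joint stands for the part that bears it (a point fixed in the world has none). Each returns a list of dicts, best first, with "conf" (0 to 1); they miss things now and then, are a little off and sometimes report something else, mostly with a low value. They report only what shows in the picture. A call takes as long as a camera call.
- models.find_in(target, camera): "xyz" ([x, y, z] in mm, in world coordinates, good to about 4 mm: the middle of the surface that is visible of it).
- models.masks_of(target, camera): "region" (400x640 bool, what is visible of it).
- models.place_of(target, camera): "xyz" ([x, y, z] in mm, in world coordinates, good to about 4 mm: a listed point, or the origin of a listed thing).
The state is a dict: "t": time; "joint_pos": joint angles; "qvel": joint speeds; "tau": joint torques, N m; "ee_pos": TCP position; "orientation": TCP orientation; "ft_force": force on the tool from outside, world axes, zero at the start; "ft_torque": the same for the moment, N m; "grip_width": opening from 0.0 (shut) to 1.0 (fully open); "grip_force": force on a finger pad.
Only numpy, scipy, OpenCV 4.12 (cv2) and the standard library are available. Lean on these libraries where they do the work, as an engineer would, in place of code of your own. Each camera call takes 0.05 s, during which the arm holds its last target. There are 200 camera calls.

## Working session

There is one attempt and no reset: what is moved stays moved. The work goes in short steps, Python scripts to look and compute and a tool call to move; the robot and the scene stay as the last step left them, time stands still between calls to the robot, and variables do not carry over. Pictures are saved under pics/ and viewed, at most 14 in all, crops included, and the job is handed in when it is done.

Besides the shell and the picture viewer there is one more tool, called after "Emit:" as name([rows], argument=value, ...), one row to a line, values as JSON. step_arm: Moves the arm, as the interface text tells. Shifts and turns lie within -1 to 1; 1 stands for 100 mm of shift or 6 degrees of turn. Its arguments: {"type":"object","properties":{"plan":{"type":"array","items":{"type":"array","items":{"type":"array","items":{"type":"number","minimum":-1,"maximum":1}}}},"grip_force":{"type":"number"}},"required":["plan"]}

```bash
mkdir -p pics; cat > h.py <<'E'
import numpy as np, cv2
from plant import status, imaging, close_job, models, env
def world(s):
    K=np.array([[s['fx'],0,s['cx']],[0,s['fy'],s['cy']],[0,0,1.]])
    v,u=np.mgrid[0:400,0:640]
    p=cv2.undistortPoints(np.stack([u.ravel(),v.ravel()],1).astype(np.float64)[:,None],K,np.array(s['dist'],float)).reshape(400,640,2)
    z=s['z_map'][...,None].astype(float)
    P=np.concatenate([p*z,z,np.ones_like(z)],2)@np.array(s['world_from_camera']).T
    P=P[...,:3]; P[s['z_map']<=0]=np.nan
    return P
def save(s,n): cv2.imwrite('pics/'+n,s['frame'][...,::-1])
E
python3 - <<'E'
from h import *
st=status.observe();print({k:np.round(v,3).tolist() for k,v in st.items()})
for c in('scene','top'):
    s=imaging.snapshot(c);save(s,c+'0.png')
    print(c,np.round(s['world_from_camera'],2).tolist(),s['fx'])
    for t in('jar','jar_mouth','lid','rack','turntable','label0_mid','flowerpot','trowel','mug','clipjar'):
        print(t,[(np.round(d['xyz'],0).tolist(),round(d['conf'],2)) for d in models.place_of(t,c)][:7])
E
```

```text
{'t': 0.0, 'joint_pos': [1.112, 0.246, 1.559, 0.0, 1.339, -0.174], 'qvel': [0.001, -0.001, -0.003, -0.0, -0.001, 0.0], 'tau': [-0.001, -42.95, -32.613, -0.0, 0.005, -0.0], 'ee_pos': [182.367, 623.315, 230.182], 'orientation': [-0.446, -3.109, 0.003], 'ft_force': [-0.216, -1.337, -0.155], 'ft_torque': [0.007, -0.001, -0.003], 'grip_force': 0.0, 'grip_width': 0.999}
scene [[0.82, 0.43, -0.37, 996.22], [0.57, -0.6, 0.56, -588.67], [0.02, -0.68, -0.74, 964.03], [0.0, 0.0, 0.0, 1.0]] 406.2954782785892
jar [([438.0, 39.0, 3.0], 0.59), ([440.0, 34.0, 206.0], 0.39)]
jar_mouth [([440.0, 43.0, 204.0], 0.64)]
lid [([438.0, 34.0, 206.0], 0.93), ([669.0, 398.0, 30.0], 0.27)]
rack [([492.0, -305.0, -1.0], 0.73)]
turntable [([576.0, 335.0, 1.0], 0.65)]
label0_mid [([518.0, -414.0, 64.0], 0.75)]
flowerpot [([718.0, -269.0, 5.0], 0.74), ([675.0, 66.0, -2.0], 0.59), ([471.0, -239.0, 16.0], 0.32)]
trowel [([720.0, -270.0, 1.0], 0.66), ([578.0, 352.0, 27.0], 0.17)]
mug [([624.0, 247.0, 28.0], 0.8), ([474.0, -241.0, 65.0], 0.36)]
clipjar [([540.0, 450.0, 23.0], 0.77)]
top [[0.02, -0.99, 0.1, 461.25], [-1.0, -0.02, -0.0, 3.98], [0.0, -0.1, -1.0, 1138.37], [0.0, 0.0, 0.0, 1.0]] 390.187292982419
jar [([437.0, 34.0, 204.0], 0.67)]
jar_mouth [([439.0, 36.0, 202.0], 0.58)]
lid [([439.0, 38.0, 201.0], 0.59)]
rack [([494.0, -308.0, -2.0], 0.81), ([489.0, -287.0, 17.0], 0.55)]
turntable [([577.0, 339.0, -0.0], 0.89)]
label0_mid [([520.0, -416.0, 67.0], 0.59)]
flowerpot [([674.0, 64.0, 1.0], 0.77)]
trowel [([717.0, -270.0, -2.0], 0.87), ([529.0, -414.0, 19.0], 0.58)]
mug [([617.0, 246.0, 26.0], 0.74)]
clipjar [([538.0, 450.0, 25.0], 0.65)]
```

View pics/scene0.png

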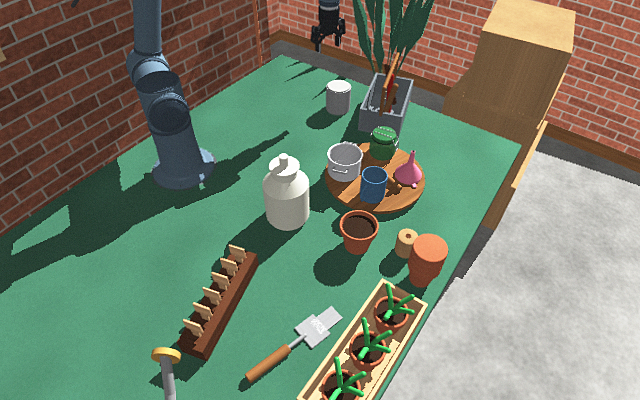

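View pics/top0.png

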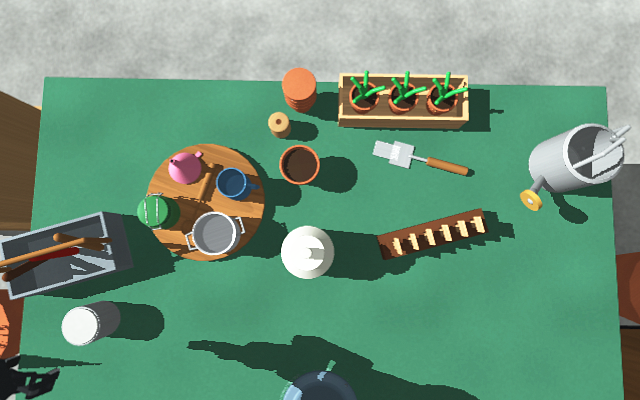

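The scene view shows the lidded jar at about (287,195) and labels in the rack from (237,253) to (193,325). The top view shows the jar at (307,252), and the rack at (432,233) with its labels in a row from (396,246) to (478,222). Next I'll measure the labels and the knob.

```bash
cat >> h.py <<'E'
from scipy.spatial.transform import Rotation as R
def labels(P,zlo=95,zhi=120,c=(494,-307)):
    m=(P[...,2]>zlo)&(P[...,2]<zhi)&(np.hypot(P[...,0]-c[0],P[...,1]-c[1])<190)
    n,L=cv2.connectedComponents(m.astype(np.uint8),connectivity=4)
    out=[]
    for i in range(1,n):
        Q=P[L==i]
        if len(Q)<8: continue
        q=Q[:,:2]-Q[:,:2].mean(0); w,V=np.linalg.eigh(q.T@q); a=V[:,1]*np.sign(V[0,1]); e=q@a
        out.append((len(Q),np.round((Q.min(0)+Q.max(0))/2,1).tolist(),np.round(Q.mean(0),1).tolist(),round(float(np.degrees(np.arctan2(a[1],a[0]))),1),round(float(np.ptp(e)),1),round(float(Q[:,2].max()),1)))
    return sorted(out,key=lambda o:-o[1][1])
def go(xyz,rows,yaw=None):
    """tool-frame move in units; yaw = world angle of tool y axis (deg), mod 180"""
    st=status.observe(); M=R.from_rotvec(st['orientation']).as_matrix()
    d=M.T@(np.array(xyz)-st['ee_pos']); 
    print('pos',np.round(st['ee_pos'],1),'zaxis',np.round(M[:,2],3),'yaw_y',round(float(np.degrees(np.arctan2(M[1,1],M[0,1]))),2))
    if yaw is not None:
        c=np.degrees(np.arctan2(M[1,1],M[0,1])); k=-(((yaw-c)+90)%180-90); print('turn about tool z total units',round(k/6,3))
        rv=R.from_rotvec([0,0,np.radians(k)]); print('shift after turn, units',np.round(rv.as_matrix().T@d/100,4))
    print('shift units',np.round(d/100,4),'per row',np.round(d/100/rows,4))
E
python3 - <<'E'
from h import *
from plant import *
for c in('scene','top'):
    s=imaging.snapshot(c);P=world(s)
    print(c);[print(l) for l in labels(P)]
    m=(np.hypot(P[...,0]-438,P[...,1]-37)<60)
    for lo,hi in((225,260),(238,260),(206,220)):
        Q=P[m&(P[...,2]>lo)&(P[...,2]<hi)]
        if len(Q): print(lo,len(Q),((Q.min(0)+Q.max(0))/2).round(1),np.ptp(Q,0).round(1),Q.mean(0).round(1))
    print([(np.round(d['xyz'],0).tolist(),round(d['conf'],2)) for d in models.place_of('label0_mid',c)])
    r=(P[...,2]>45)&(P[...,2]<62)&(np.hypot(P[...,0]-494,P[...,1]+307)<170)
    Q=P[r][:,:2].astype(np.float32); print('rack',cv2.minAreaRect(Q))
go([438,37,211],10,0)
E
```

```text
scene
(89, [460.0, -200.4, 106.8], [461.0, -200.9, 107.1], 16.8, 42.4, 118.5)
(89, [471.7, -243.4, 105.6], [473.8, -244.4, 107.1], 16.2, 44.3, 116.2)
(95, [483.8, -286.4, 106.3], [484.4, -287.2, 108.2], 17.1, 44.8, 117.5)
(94, [497.3, -330.1, 106.2], [498.6, -330.2, 108.0], 16.2, 45.1, 116.9)
(100, [507.1, -372.6, 107.1], [510.1, -373.1, 108.5], 17.2, 44.8, 119.2)
(95, [519.6, -416.4, 105.5], [522.7, -416.9, 108.6], 16.3, 46.2, 115.6)
225 98 [440.6  36.8 238.3] [23.2 24.5 25.3] [442.5  34.1 240.3]
238 63 [440.1  36.8 244.7] [22.2 24.5 12.6] [441.   35.7 245.1]
206 436 [439.   37.9 213. ] [83.6 83.9 13.6] [444.4  31.3 212.3]
[([518.0, -416.0, 65.0], 0.69), ([576.0, 336.0, -2.0], 0.61)]
rack ((493.1753845214844, -306.5242919921875), (74.18084716796875, 299.2356872558594), 15.665846824645996)
top
(61, [457.4, -200.4, 107.0], [457.3, -199.9, 109.9], 16.0, 44.0, 118.9)
(64, [471.2, -242.8, 107.3], [471.1, -242.6, 110.1], 15.6, 43.5, 118.5)
(65, [483.8, -286.6, 107.6], [483.7, -285.7, 109.5], 16.2, 41.9, 118.0)
(71, [495.0, -328.9, 107.1], [494.6, -329.1, 109.1], 15.6, 41.6, 119.2)
(82, [507.5, -373.3, 106.2], [506.5, -372.3, 108.9], 16.0, 44.1, 117.2)
(84, [519.1, -416.5, 107.3], [518.9, -415.4, 108.9], 15.1, 44.4, 119.3)
225 100 [438.5  36.7 241.7] [22.8 24.6 19.4] [438.8  37.  246.3]
238 99 [438.5  37.6 246.6] [22.8 22.8  9.6] [438.8  37.1 246.4]
206 891 [439.   37.7 213.7] [82.2 82.6 12.2] [438.7  37.  212.9]
[([518.0, -417.0, 64.0], 0.69), ([672.0, 65.0, 2.0], 0.42)]
rack ((493.2266845703125, -308.2061767578125), (70.12358856201172, 298.7895202636719), 15.983803749084473)
pos [182.6 623.8 231.3] zaxis [ 0. -0. -1.] yaw_y 73.69
turn about tool z total units 12.281
shift after turn, units [-5.8684  2.5539  0.203 ]
shift units [-4.0995 -4.9147  0.203 ] per row [-0.41   -0.4915  0.0203]
```

Emit:
step_arm([
  [[0,0,0,-0.228,-0.273,-0.06,1],[0,0,0,-0.228,-0.273,-0.06,1],[0,0,0,-0.228,-0.273,-0.06,1],[0,0,0,-0.228,-0.273,-0.06,1],[0,0,0,-0.228,-0.273,-0.06,1],[0,0,0,-0.228,-0.273,-0.06,1],[0,0,0,-0.228,-0.273,-0.06,1],[0,0,0,-0.228,-0.273,-0.06,1],[0,0,0,-0.228,-0.273,-0.06,1],[0,0,0,-0.228,-0.273,-0.06,1],[0,0,0,-0.228,-0.273,-0.06,1],[0,0,0,-0.228,-0.273,-0.06,1]],
])

```text
t: 2.3
ee_pos: [353.4, 231.0, 303.9]
orientation: [0.445, 3.109, 0.001]
ft_force: [0.9, -0.9, 0.5]
grip_width: 1.001
grip_force: 0.0
```

Emit:
step_arm([
  [[0,0,0,-0.228,-0.273,0,1],[0,0,0,-0.228,-0.273,0,1],[0,0,0,-0.228,-0.273,0,1],[0,0,0,-0.228,-0.273,0,1],[0,0,0,-0.228,-0.273,0,1],[0,0,0,-0.228,-0.273,0,1],[0,0,-0.9,0,0,0,1],[0,0,-0.9,0,0,0,1],[0,0,-0.9,0,0,0,1],[0,0,-0.9,0,0,0,1],[0,0,-0.9,0,0,0,1],[0,0,-0.87,0,0,0,1]],
])

```text
t: 3.3
ee_pos: [438.4, 36.8, 303.4]
orientation: [-0.441, 3.11, -0.0]
ft_force: [0.1, 0.4, 0.6]
grip_width: 1.002
grip_force: 0.0
```

```bash
python3 - <<'E'
from h import *
s=imaging.snapshot('scene')
print([np.round(d['xyz']).tolist()+[round(d['conf'],2)] for t in('lid','jar') for d in models.place_of(t,'scene')])
go([438.8,37,217],4,105.9); print(np.round(status.observe()['joint_pos'],2))
E
```

```text
[[442.0, 35.0, 204.0, 0.67], [576.0, 337.0, -2.0, 0.26]]
pos [438.4  36.9 303.4] zaxis [ 0. -0. -1.] yaw_y 105.78
turn about tool z total units -0.021
shift after turn, units [-4.000e-03 -3.000e-04  8.636e-01]
shift units [-4.000e-03 -3.000e-04  8.636e-01] per row [-1.000e-03 -1.000e-04  2.159e-01]
[-0.17 -0.33  1.98 -0.    1.49 -2.02]
```

Emit:
step_arm([
  [[0,0,0,0,0,0.216,1],[0,0,0,0,0,0.216,1],[0,0,0,0,0,0.216,1],[0,0,0,0,0,0.216,0.3],[0,0,0,0,0,0,-1],[0,0,0,0,0,0,-1],[0,0,0,0,0,0,-1],[0,0,0,0,0,0,-1],[0,0,0,0,0,0,-1],[0,0,0,0,0,0,-1],[0,0,0,0,0,0,-1],[0,0,0,0,0,0,-1]],
], grip_force=50)

```text
t: 4.45
ee_pos: [439.7, 36.8, 219.0]
orientation: [-0.434, 3.108, -0.002]
ft_force: [-0.1, -0.2, 5.8]
grip_width: 0.286
grip_force: 49.5
```

Emit:
step_arm([
  [[0,0,0,0,0,-0.1,-1],[0,0,0,0,0,-0.1,-1],[0,0,0,0,0,-0.2,-1],[0,0,0,0,0,-0.2,-1],[0,0,0,0,0,0,-1],[0,0,0,0,0,0,-1]],
])

```text
t: 4.95
ee_pos: [439.0, 36.8, 278.0]
orientation: [-0.434, 3.109, -0.001]
ft_force: [-0.4, -0.5, -2.2]
grip_width: 0.287
grip_force: 49.2
```

```bash
python3 - <<'E'
from h import *
for c in('scene','top'):
    s=imaging.snapshot(c);P=world(s)
    if c=='scene': cv2.imwrite('pics/lift.png',cv2.resize(s['frame'][90:260,180:440,::-1],None,fx=3,fy=3))
    print([np.round(d['xyz']).tolist()+[round(d['conf'],2)] for t in('lid','jar','jar_mouth') for d in models.place_of(t,c)])
go([570,-70,26],10,105.9)
E
```

```text
[[442.0, 31.0, 262.0, 0.94], [440.0, 40.0, 1.0, 0.83], [509.0, -376.0, 19.0, 0.54], [440.0, 41.0, 205.0, 0.62], [497.0, -334.0, 64.0, 0.41]]
[]
pos [438.1  37.  276.1] zaxis [-0.001  0.    -1.   ] yaw_y 105.9
turn about tool z total units 0.001
shift after turn, units [-0.9787 -1.3914  2.4995]
shift units [-0.9786 -1.3914  2.4995] per row [-0.0979 -0.1391  0.2499]
```

View pics/lift.png

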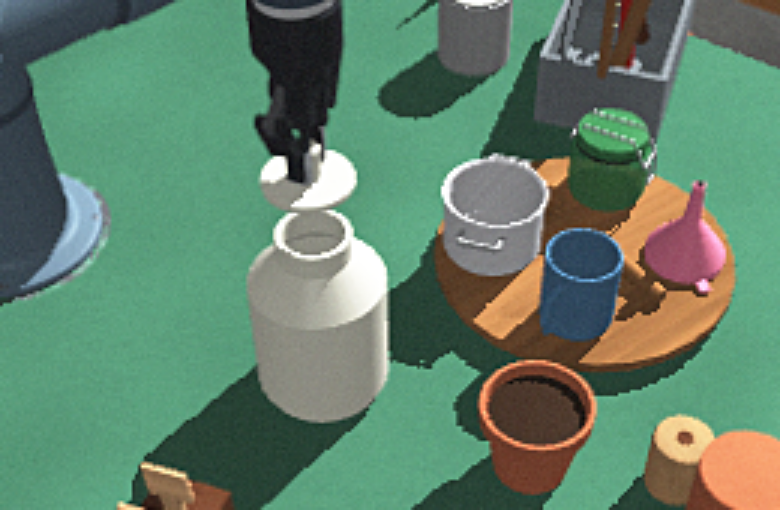

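The picture shows the lid level in the jaws at (308,178) and the open jar below it, with the mouth at (312,235). I'll set the lid on the free bench area.

Emit:
step_arm([
  [[0,0,0,-0.163,-0.232,0,-1],[0,0,0,-0.163,-0.232,0,-1],[0,0,0,-0.163,-0.232,0,-1],[0,0,0,-0.163,-0.232,0,-1],[0,0,0,-0.163,-0.232,0,-1],[0,0,0,-0.163,-0.232,0,-1],[0,0,0,0,0,0.38,-1],[0,0,0,0,0,0.38,-1],[0,0,0,0,0,0.38,-1],[0,0,0,0,0,0.38,-1],[0,0,0,0,0,0.38,-1],[0,0,0,0,0,0.38,-1]],
])

```text
t: 6.35
ee_pos: [570.4, -70.1, 47.0]
orientation: [0.435, -3.111, -0.0]
ft_force: [0.9, 0.1, -1.3]
grip_width: 0.289
grip_force: 49.5
```

Emit:
step_arm([
  [[0,0,0,0,0,0.1,-1],[0,0,0,0,0,0.06,-1],[0,0,0,0,0,0.04,-1],[0,0,0,0,0,0.03,-1],[0,0,0,0,0,0.0,-1],[0,0,0,0,0,0.0,-1]],
])

```text
t: 6.85
ee_pos: [572.1, -70.6, 27.8]
orientation: [-0.434, 3.108, -0.002]
ft_force: [-0.6, 0.4, -1.3]
grip_width: 0.288
grip_force: 49.4
```

Emit:
step_arm([
  [[0,0,0,0,0,0.015,-1],[0,0,0,0,0,0.01,-1],[0,0,0,0,0,0.0,-1],[0,0,0,0,0,0.0,-1]],
])

```text
t: 7.18
ee_pos: [572.1, -70.6, 26.1]
orientation: [-0.434, 3.109, -0.002]
ft_force: [-4.4, 0.7, 8.8]
grip_width: 0.289
grip_force: 50.7
```

Emit:
step_arm([
  [[0,0,0,0,0,0,0.3],[0,0,0,0,0,0,0.3],[0,0,0,0,0,0,0.3],[0,0,0,0,0,0,0.3],[0,0,0,0,0,-0.1,0.3],[0,0,0,0,0,-0.3,0.3],[0,0,0,0,0,-0.4,0.3],[0,0,0,0,0,-0.4,0.3],[0,0,0,0,0,-0.4,0.3],[0,0,1,0,0,-0.2,0],[0,0,1,0,0,0,-0.3],[0,0,1,0,0,0,-0.3]],
])

```text
t: 8.18
ee_pos: [571.9, -70.5, 206.9]
orientation: [0.065, 3.136, -0.003]
ft_force: [0.6, 0.2, -0.9]
grip_width: 0.354
grip_force: 0.0
```

Emit:
step_arm([
  [[0,0,1,0,0,0,-0.3],[0,0,1,0,0,0,-0.3],[0,0,1,0,0,0,-0.3],[0,0,1,0,0,0,-0.3],[0,0,1,0,0,0,-0.3],[0,0,1,0,0,0,-0.3],[0,0,1,0,0,0,-0.3],[0,0,1,0,0,0,-0.3],[0,0,1,0,0,0,-0.3],[0,0,1,0,0,0,-0.3],[0,0,1,0,0,0,-0.3],[0,0,1,0,0,0,-0.3]],
])

```text
t: 9.18
ee_pos: [570.6, -70.1, 204.0]
orientation: [1.899, 2.502, 0.0]
ft_force: [0.2, 0.1, 0.8]
grip_width: 0.349
grip_force: 0.0
```

Emit:
step_arm([
  [[0,0,1,0,0,0,-0.3],[0,0,1,0,0,0,-0.3],[0,0,1,0,0,0,-0.3],[0,0,1,0,0,0,-0.3],[0,0,1,0,0,0,-0.3],[0,0,1,0,0,0,-0.3],[0,0,1,0,0,0,-0.3],[0,0,1,0,0,0,-0.3],[0,0,1,0,0,0,-0.3],[0,0,1,0,0,0,-0.3],[0,0,1,0,0,0,-0.3],[0,0,1,0,0,0,-0.3]],
])

```text
t: 10.18
ee_pos: [570.6, -70.2, 204.0]
orientation: [3.007, 0.908, 0.0]
ft_force: [0.0, -0.9, -0.2]
grip_width: 0.351
grip_force: 0.0
```

Emit:
step_arm([
  [[0,0,1,0,0,0,-0.3],[0,0,1,0,0,0,-0.3],[0,0,1,0,0,0,-0.3]],
])

```text
t: 10.43
ee_pos: [570.6, -70.1, 204.0]
orientation: [3.112, 0.426, 0.001]
ft_force: [0.8, 0.3, -0.1]
grip_width: 0.355
grip_force: 0.0
```

```bash
cat >> h.py <<'E'
def mouth(P,c=(439,37)):
    m=(P[...,2]>197)&(P[...,2]<212)&(np.hypot(P[...,0]-c[0],P[...,1]-c[1])<90)
    Q=P[m]
    if len(Q)<20: return None
    from scipy.optimize import least_squares
    r=least_squares(lambda p:np.hypot(Q[:,0]-p[0],Q[:,1]-p[1])-32.5,Q[:,:2].mean(0),loss='soft_l1')
    return r.x.round(1),len(Q),((Q.min(0)+Q.max(0))/2).round(1),np.ptp(Q,0).round(0)
def look(*names):
    for c in('scene','top'):
        s=imaging.snapshot(c);P=world(s); print(c,'mouth',mouth(P))
        for t in names: print(t,[np.round(d['xyz']).tolist()+[round(d['conf'],2)] for d in models.place_of(t,c)])
        for l in labels(P): print(l)
    return s
E
python3 - <<'E'
from h import *
look('lid','jar_mouth')
go([458.5,-200.3,200],10,105.9); go([458.5,-200.3,84],10); print(np.round(status.observe()['joint_pos'],2),status.observe()['grip_width'])
E
```

```text
scene mouth (array([439.5,  36.1]), 63, array([428.4,  24.9, 202.4]), array([49., 48., 10.]))
lid [[574.0, -76.0, 12.0, 0.74], [482.0, 288.0, 25.0, 0.15]]
jar_mouth [[442.0, 41.0, 206.0, 0.83]]
(87, [459.8, -200.6, 106.5], [461.0, -201.0, 107.6], 16.8, 43.7, 117.2)
(87, [471.7, -242.7, 105.7], [473.9, -244.3, 107.3], 16.7, 44.9, 116.4)
(97, [483.0, -286.4, 105.8], [484.9, -287.0, 107.8], 17.1, 44.7, 116.6)
(95, [496.9, -329.8, 106.0], [498.0, -330.3, 108.0], 16.3, 44.3, 116.6)
(101, [506.6, -372.9, 106.8], [510.0, -373.1, 108.5], 16.6, 45.6, 118.5)
(94, [519.9, -416.3, 106.0], [522.9, -416.8, 108.5], 17.1, 45.1, 116.6)
top mouth (array([439. ,  37.6]), 113, array([438.8,  45.4, 204.1]), array([69., 54., 10.]))
lid [[571.0, -72.0, 9.0, 0.78], [510.0, -371.0, 16.0, 0.41], [485.0, 286.0, 23.0, 0.41], [488.0, -287.0, 14.0, 0.26]]
jar_mouth [[438.0, 36.0, 204.0, 0.95]]
(60, [457.3, -200.6, 107.7], [457.1, -200.0, 110.7], 15.6, 43.6, 119.1)
(64, [471.3, -242.5, 107.3], [471.4, -242.4, 110.5], 15.6, 43.4, 119.4)
(67, [483.8, -287.0, 107.1], [483.5, -285.5, 109.9], 16.0, 42.0, 118.7)
(69, [495.0, -329.1, 107.2], [495.4, -328.8, 109.6], 16.4, 41.9, 118.7)
(77, [507.6, -373.8, 107.7], [507.3, -372.3, 108.6], 15.9, 44.2, 118.9)
(83, [519.1, -415.8, 106.4], [518.5, -415.6, 109.0], 14.7, 44.2, 117.4)
pos [570.6 -70.1 203.6] zaxis [ 0. -0. -1.] yaw_y -74.0
turn about tool z total units 0.017
shift after turn, units [-1.4348  0.9447  0.036 ]
shift units [-1.4364  0.9421  0.036 ] per row [-0.1436  0.0942  0.0036]
pos [570.6 -70.1 203.6] zaxis [ 0. -0. -1.] yaw_y -74.0
shift units [-1.4366  0.942   1.196 ] per row [-0.1437  0.0942  0.1196]
[-0.32  0.1   1.78 -0.    1.27  0.97] 0.3495971393497979
```

Emit:
step_arm([
  [[0,0,0,-0.205,0.1346,0,-0.3],[0,0,0,-0.205,0.1346,0,-0.3],[0,0,0,-0.205,0.1346,0,-0.3],[0,0,0,-0.205,0.1346,0,-0.3],[0,0,0,-0.205,0.1346,0,-0.3],[0,0,0,-0.205,0.1346,0,-0.3],[0,0,0,-0.205,0.1346,0,-0.3],[0,0,0,0,0,0.3,-0.3],[0,0,0,0,0,0.3,-0.3],[0,0,0,0,0,0.3,-0.3],[0,0,0,0,0,0.2,-0.3],[0,0,0,0,0,0.1,-0.3]],
], grip_force=40)

```text
t: 11.73
ee_pos: [456.7, -199.0, 80.4]
orientation: [-3.108, -0.435, 0.006]
ft_force: [-0.7, 1.0, -1.1]
grip_width: 0.352
grip_force: 0.0
```

Emit:
step_arm([
  [[0,0,0,0,0,0,-1],[0,0,0,0,0,0,-1],[0,0,0,0,0,0,-1],[0,0,0,0,0,0,-1],[0,0,0,0,0,0,-1],[0,0,0,0,0,0,-1]],
])

```text
t: 12.23
ee_pos: [459.0, -200.5, 84.4]
orientation: [3.11, 0.435, 0.002]
ft_force: [-0.8, 0.0, 0.0]
grip_width: 0.063
grip_force: 42.5
```

Emit:
step_arm([
  [[0,0,0,0,0,-0.15,-1],[0,0,0,0,0,-0.25,-1],[0,0,0,0,0,-0.35,-1],[0,0,0,0,0,-0.4,-1],[0,0,0,0,0,-0.4,-1],[0,0,0,0,0,-0.4,-1],[0,0,0,0,0,-0.25,-1]],
])

```text
t: 12.82
ee_pos: [459.4, -200.7, 308.9]
orientation: [3.106, 0.434, 0.008]
ft_force: [0.1, 0.4, -0.7]
grip_width: 0.063
grip_force: 42.7
```

Emit:
step_arm([
  [[0,0,0,0.066,-0.334,0,-1],[0,0,0,0.066,-0.334,0,-1],[0,0,0,0.066,-0.334,0,-1],[0,0,0,0.066,-0.334,0,-1],[0,0,0,0.066,-0.334,0,-1],[0,0,0,0.066,-0.334,0,-1],[0,0,0,0.066,-0.334,0,-1],[0,0,0,0,0,0,-1],[0,0,0,0,0,0,-1]],
])

```text
t: 13.57
ee_pos: [438.6, 38.8, 303.8]
orientation: [3.11, 0.44, 0.001]
ft_force: [0.0, -0.9, -0.6]
grip_width: 0.063
grip_force: 42.6
```

```bash
python3 - <<'E'
from h import *
s=imaging.snapshot('scene'); P=world(s); print(mouth(P))
cv2.imwrite('pics/l0.png',cv2.resize(s['frame'][60:240,220:360,::-1],None,fx=3,fy=3))
print([np.round(d['xyz']).tolist()+[round(d['conf'],2)] for t in('lid','jar_mouth','label0_mid') for d in models.place_of(t,'scene')])
m=models.masks_of('label0','scene')
go([439,37.3,205],5)
E
```

```text
(array([440.1,  36.6]), 192, array([439. ,  37.2, 202.4]), array([73., 72., 11.]))
[[575.0, -72.0, 13.0, 0.85], [438.0, 43.0, 205.0, 0.94], [442.0, 38.0, 1.0, 0.53], [517.0, -414.0, 66.0, 0.26], [519.0, -416.0, 62.0, 0.75], [473.0, -239.0, 14.0, 0.57]]
pos [439.   36.4 303.4] zaxis [-0. -0. -1.] yaw_y -74.21
shift units [ 0.0029 -0.0087  0.9842] per row [ 0.0006 -0.0017  0.1968]
```

View pics/l0.png

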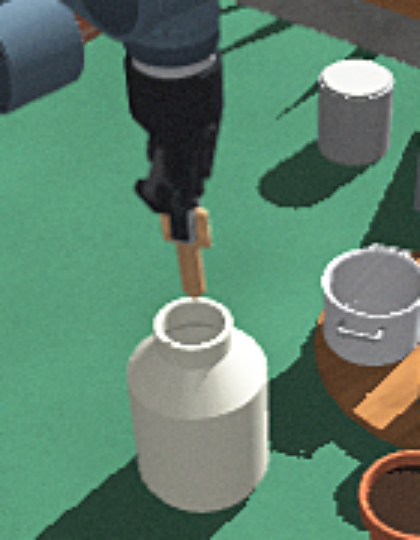

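The label hangs upright in the jaws, with its tail tip at (195,292), right above the mouth at (195,320). I'll lower and release it.

Emit:
step_arm([
  [[0,0,0,0,0,0.2,-1],[0,0,0,0,0,0.2,-1],[0,0,0,0,0,0.2,-1],[0,0,0,0,0,0.2,-1],[0,0,0,0,0,0.1,-1],[0,0,0,0,0,0.06,-1],[0,0,0,0,0,0,-1]],
])

```text
t: 14.4
ee_pos: [438.3, 37.0, 206.4]
orientation: [-3.111, -0.433, 0.003]
ft_force: [-0.0, -0.5, 0.2]
grip_width: 0.06
grip_force: 42.6
```

Emit:
step_arm([
  [[0,0,0,0,0,0,-0.55],[0,0,0,0,0,0,-0.55],[0,0,0,0,0,0,-0.55],[0,0,0,0,0,0,-0.55],[0,0,0,0,0,-0.2,-0.55],[0,0,0,0,0,-0.4,-0.55],[0,0,0,0,0,-0.4,-0.3],[0,0,0,0,0,0,-0.3],[0,0,0,0,0,0,-0.3]],
])

```text
t: 15.15
ee_pos: [440.3, 37.2, 311.0]
orientation: [3.109, 0.435, 0.011]
ft_force: [-0.0, 0.7, -0.2]
grip_width: 0.35
grip_force: 0.0
```

```bash
python3 - <<'E'
from h import *
s=imaging.snapshot('scene'); P=world(s); print(mouth(P))
cv2.imwrite('pics/l0b.png',cv2.resize(s['frame'][60:240,220:360,::-1],None,fx=3,fy=3))
for l in labels(P): print(l)
print([np.round(d['xyz']).tolist()+[round(d['conf'],2)] for t in('lid','jar_mouth') for d in models.place_of(t,'scene')])
for p in((471.5,-242.7,84),(483.6,-286.5,84),(496,-329.5,84),(507.5,-373.3,84),(519.5,-416,84)): go(p,8)
E
```

```text
(array([480.7,  55.7]), 190, array([481.1,  56.2, 202.6]), array([72., 71., 11.]))
(89, [472.3, -244.2, 105.8], [473.8, -244.5, 107.1], 16.2, 45.2, 116.5)
(96, [483.3, -286.5, 106.8], [484.6, -287.1, 108.0], 17.1, 44.6, 118.1)
(93, [496.0, -329.8, 106.9], [497.9, -330.3, 108.3], 16.4, 45.3, 118.6)
(100, [508.0, -372.3, 106.2], [509.5, -373.1, 108.4], 17.1, 46.1, 117.5)
(93, [519.6, -416.4, 105.9], [523.2, -416.7, 108.6], 16.3, 44.9, 116.6)
[[575.0, -76.0, 14.0, 0.78], [484.0, -286.0, 18.0, 0.7], [482.0, 63.0, 206.0, 0.56]]
pos [438.2  37.5 306.1] zaxis [-0.002  0.    -1.   ] yaw_y -74.09
shift units [-0.4437  2.7884  2.2197] per row [-0.0555  0.3485  0.2775]
pos [438.2  37.5 306.1] zaxis [-0.002  0.    -1.   ] yaw_y -74.09
shift units [-0.4473  3.2428  2.2193] per row [-0.0559  0.4053  0.2774]
pos [438.2  37.5 306.1] zaxis [-0.002  0.    -1.   ] yaw_y -74.09
shift units [-0.4459  3.6903  2.2189] per row [-0.0557  0.4613  0.2774]
pos [438.2  37.5 306.1] zaxis [-0.002  0.    -1.   ] yaw_y -74.09
shift units [-0.4554  4.143   2.2185] per row [-0.0569  0.5179  0.2773]
pos [438.2  37.5 306.1] zaxis [-0.002  0.    -1.   ] yaw_y -74.09
shift units [-0.457   4.5866  2.2181] per row [-0.0571  0.5733  0.2773]
```

View pics/l0b.png

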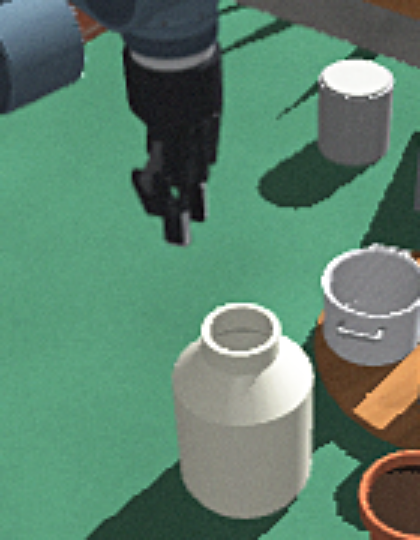

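The jaws are empty and the label is in the jar. The jar has been knocked to about (480,56) and is still standing (mouth now at (240,333) in this crop). I'll fetch the next label.

Emit:
step_arm([
  [[0,0,0,-0.05,0.31,0,-0.3],[0,0,0,-0.05,0.31,0,-0.3],[0,0,0,-0.05,0.31,0,-0.3],[0,0,0,-0.05,0.31,0,-0.3],[0,0,0,-0.05,0.31,0.15,-0.3],[0,0,0,-0.05,0.31,0.15,-0.3],[0,0,0,-0.05,0.31,0.15,-0.3],[0,0,0,-0.05,0.31,0.15,-0.3],[0,0,0,-0.05,0.31,0.15,-0.3],[0,0,0,0,0,0,-0.3],[0,0,0,0,0,0,-0.3]],
])

```text
t: 16.22
ee_pos: [470.6, -243.5, 229.3]
orientation: [-3.107, -0.43, 0.006]
ft_force: [0.6, 0.4, -0.7]
grip_width: 0.355
grip_force: 0.0
```

```bash
python3 - <<'E'
from h import *
for c in('scene','top'):
    s=imaging.snapshot(c);P=world(s); print(c,mouth(P,(480,56)),[np.round(d['xyz']).tolist()+[round(d['conf'],2)] for t in('lid','jar_mouth') for d in models.place_of(t,c)])
save(s,'top1.png')
# look inside the mouth
Q=P[(np.hypot(P[...,0]-480,P[...,1]-56)<55)&(P[...,2]<150)]; print(len(Q),np.nanmean(Q,0) if len(Q) else '')
go((471.5,-242.7,84),8)
E
```

```text
scene (array([480.5,  55.2]), 192, array([479.5,  55.9, 202.8]), array([72., 74., 12.])) [[575.0, -80.0, 12.0, 0.83], [483.0, 61.0, 208.0, 0.82], [492.0, -306.0, -1.0, 0.67], [500.0, -332.0, 66.0, 0.21]]
top (array([479.2,  56. ]), 223, array([478.8,  55.7, 203.8]), array([69., 69., 12.])) [[570.0, -71.0, 7.0, 0.75], [480.0, 54.0, 205.0, 0.82]]
474 [482.73206163  66.08354503  13.89989755]
pos [ 472.3 -242.4  233. ] zaxis [ 0.001 -0.001 -1.   ] yaw_y -74.02
shift units [-9.1000e-03 -9.0000e-04  1.4904e+00] per row [-1.100e-03 -1.000e-04  1.863e-01]
```

Emit:
step_arm([
  [[0,0,0,0,0,0.3,-0.3],[0,0,0,0,0,0.4,-0.3],[0,0,0,0,0,0.4,-0.3],[0,0,0,0,0,0.25,-0.3],[0,0,0,0,0,0.13,-0.3],[0,0,0,0,0,0,-0.3],[0,0,0,0,0,0,-1],[0,0,0,0,0,0,-1],[0,0,0,0,0,0,-1],[0,0,0,0,0,0,-1],[0,0,0,0,0,0,-1],[0,0,0,0,0,0,-1]],
])

```text
t: 17.52
ee_pos: [473.0, -243.9, 85.8]
orientation: [3.109, 0.434, 0.004]
ft_force: [0.9, 1.5, 3.9]
grip_width: 0.063
grip_force: 44.2
```

Emit:
step_arm([
  [[0,0,0,0,0,-0.15,-1],[0,0,0,0,0,-0.25,-1],[0,0,0,0,0,-0.35,-1],[0,0,0,0,0,-0.4,-1],[0,0,0,0,0,-0.4,-1],[0,0,0,0,0,-0.4,-1],[0,0,0,0,0,-0.25,-1]],
])

```text
t: 18.1
ee_pos: [472.7, -243.8, 309.5]
orientation: [3.107, 0.434, 0.006]
ft_force: [0.7, 0.3, 0.1]
grip_width: 0.06
grip_force: 43.6
```

Emit:
step_arm([
  [[0,0,0,0.1,-0.317,0,-1],[0,0,0,0.1,-0.317,0,-1],[0,0,0,0.1,-0.317,0,-1],[0,0,0,0.1,-0.317,0,-1],[0,0,0,0.1,-0.317,0,-1],[0,0,0,0.1,-0.317,0,-1],[0,0,0,0.1,-0.317,0,-1],[0,0,0,0.1,-0.317,0,-1],[0,0,0,0.1,-0.317,0,-1],[0,0,0,0,0,0,-1],[0,0,0,0,0,0,-1]],
])

```text
t: 19.02
ee_pos: [479.9, 57.1, 304.3]
orientation: [3.11, 0.44, -0.001]
ft_force: [-0.1, -0.8, 0.2]
grip_width: 0.061
grip_force: 43.6
```

```bash
cat >> h.py <<'E'
def check(c,name=None):
    s=imaging.snapshot('scene'); P=world(s); print('mouth',mouth(P,c),'jarfind',[np.round(d['xyz']).tolist()+[round(d['conf'],2)] for d in models.place_of('jar_mouth','scene')][:2])
    st=status.observe(); p=st['ee_pos']; 
    Q=P[(np.hypot(P[...,0]-p[0],P[...,1]-p[1])<40)&(P[...,2]>214)&(P[...,2]<p[2]-8)]
    if len(Q): print('held',len(Q),'zmin',Q[:,2].min().round(1),'low part mean',Q[Q[:,2]<p[2]-40].mean(0).round(1),'all',Q.mean(0).round(1))
    else: print('nothing below jaws')
    if name: cv2.imwrite('pics/'+name,cv2.resize(s['frame'][60:240,220:360,::-1],None,fx=3,fy=3))
    return s
E
python3 - <<'E'
from h import *
check((480,56)); go((479.3,56,206),5)
E
```

```text
mouth (array([480.3,  55.2]), 187, array([480.2,  57. , 203.1]), array([72., 72., 12.])) jarfind [[482.0, 59.0, 203.0, 0.82]]
held 136 zmin 235.1 low part mean [482.2  55.7 251.4] all [481.1  55.4 268.2]
pos [480.2  55.4 304.3] zaxis [-0. -0. -1.] yaw_y -74.11
shift units [-0.0067 -0.0084  0.9826] per row [-0.0013 -0.0017  0.1965]
```

Emit:
step_arm([
  [[0,0,0,0,0,0.2,-1],[0,0,0,0,0,0.2,-1],[0,0,0,0,0,0.2,-1],[0,0,0,0,0,0.2,-1],[0,0,0,0,0,0.1,-1],[0,0,0,0,0,0.06,-1],[0,0,0,0,0,0,-1]],
])

```text
t: 19.7
ee_pos: [479.9, 55.1, 207.4]
orientation: [-3.111, -0.432, 0.003]
ft_force: [0.4, 0.1, 0.5]
grip_width: 0.058
grip_force: 43.6
```

Emit:
step_arm([
  [[0,0,0,0,0,0,-0.55],[0,0,0,0,0,0,-0.55],[0,0,0,0,0,0,-0.55],[0,0,0,0,0,0,-0.55],[0,0,0,0,0,-0.2,-0.55],[0,0,0,0,0,-0.4,-0.55],[0,0,0,0,0,-0.4,-0.3],[0,0,0,0,0,0,-0.3],[0,0,0,0,0,0,-0.3]],
])

```text
t: 20.45
ee_pos: [481.9, 55.7, 312.2]
orientation: [3.109, 0.435, 0.011]
ft_force: [0.5, 0.0, -0.2]
grip_width: 0.352
grip_force: 0.0
```

```bash
python3 - <<'E'
from h import *
s=check((480,56)); [print(l) for l in labels(world(s))]; go((483.6,-286.5,84),10)
E
```

```text
mouth (array([480.7,  55.3]), 190, array([480.1,  56.2, 202.8]), array([71., 71., 12.])) jarfind [[481.0, 61.0, 206.0, 0.76]]
nothing below jaws
(93, [483.2, -286.7, 106.3], [484.4, -287.2, 108.4], 16.0, 45.4, 116.7)
(94, [496.7, -330.2, 106.8], [497.6, -330.4, 108.1], 16.7, 43.2, 117.7)
(97, [507.9, -372.3, 106.8], [509.6, -373.0, 108.8], 17.3, 44.4, 118.5)
(95, [520.1, -416.4, 106.1], [522.9, -416.8, 108.4], 15.9, 44.8, 117.1)
pos [480.1  55.9 308. ] zaxis [-0.  0. -1.] yaw_y -74.09
shift units [-0.904   3.303   2.2393] per row [-0.0904  0.3303  0.2239]
```

Emit:
step_arm([
  [[0,0,0,-0.0905,0.33,0,-0.3],[0,0,0,-0.0905,0.33,0,-0.3],[0,0,0,-0.0905,0.33,0,-0.3],[0,0,0,-0.0905,0.33,0,-0.3],[0,0,0,-0.0905,0.33,0,-0.3],[0,0,0,-0.0905,0.33,0.15,-0.3],[0,0,0,-0.0905,0.33,0.15,-0.3],[0,0,0,-0.0905,0.33,0.15,-0.3],[0,0,0,-0.0905,0.33,0.15,-0.3],[0,0,0,-0.0905,0.33,0.15,-0.3],[0,0,0,0,0,0,-0.3],[0,0,0,0,0,0,-0.3]],
])

```text
t: 21.55
ee_pos: [482.2, -286.6, 230.0]
orientation: [-3.107, -0.43, 0.006]
ft_force: [0.2, -0.1, 0.2]
grip_width: 0.354
grip_force: 0.0
```

Emit:
step_arm([
  [[0,0,0,0,0,0.3,-0.3],[0,0,0,0,0,0.4,-0.3],[0,0,0,0,0,0.4,-0.3],[0,0,0,0,0,0.25,-0.3],[0,0,0,0,0,0.13,-0.3],[0,0,0,0,0,0,-0.3],[0,0,0,0,0,0,-1],[0,0,0,0,0,0,-1],[0,0,0,0,0,0,-1],[0,0,0,0,0,0,-1],[0,0,0,0,0,0,-1],[0,0,0,0,0,0,-1]],
])

```text
t: 22.55
ee_pos: [485.1, -287.4, 87.4]
orientation: [3.108, 0.434, 0.005]
ft_force: [2.6, 0.1, 5.8]
grip_width: 0.063
grip_force: 45.3
```

Emit:
step_arm([
  [[0,0,0,0,0,-0.15,-1],[0,0,0,0,0,-0.25,-1],[0,0,0,0,0,-0.35,-1],[0,0,0,0,0,-0.4,-1],[0,0,0,0,0,-0.4,-1],[0,0,0,0,0,-0.4,-1],[0,0,0,0,0,-0.25,-1]],
])

```text
t: 23.13
ee_pos: [484.2, -287.0, 310.3]
orientation: [3.107, 0.434, 0.005]
ft_force: [0.1, -0.8, -0.3]
grip_width: 0.057
grip_force: 44.4
```

Emit:
step_arm([
  [[0,0,0,0.082,-0.3,0,-1],[0,0,0,0.082,-0.3,0,-1],[0,0,0,0.082,-0.3,0,-1],[0,0,0,0.082,-0.3,0,-1],[0,0,0,0.082,-0.3,0,-1],[0,0,0,0.082,-0.3,0,-1],[0,0,0,0.082,-0.3,0,-1],[0,0,0,0.082,-0.3,0,-1],[0,0,0,0.082,-0.3,0,-1],[0,0,0,0.082,-0.3,0,-1],[0,0,0,0.082,-0.3,0,-1],[0,0,0,0,0,0,-1]],
])

```text
t: 24.13
ee_pos: [479.1, 59.7, 305.2]
orientation: [-3.109, -0.443, 0.001]
ft_force: [1.0, 0.7, 0.2]
grip_width: 0.06
grip_force: 44.4
```

```bash
python3 - <<'E'
from h import *
check((480,56)); go((479.3,56,206),5)
E
```

```text
mouth (array([480.7,  55.3]), 198, array([479.9,  55.8, 202.3]), array([72., 72., 10.])) jarfind [[478.0, 58.0, 206.0, 0.78]]
held 142 zmin 235.1 low part mean [480.9  58.2 251.7] all [480.1  57.9 268.3]
pos [479.6  56.5 305.1] zaxis [-0.001 -0.    -1.   ] yaw_y -73.97
shift units [-0.0035  0.0037  0.9913] per row [-0.0007  0.0007  0.1983]
```

Emit:
step_arm([
  [[0,0,0,0,0,0.2,-1],[0,0,0,0,0,0.2,-1],[0,0,0,0,0,0.2,-1],[0,0,0,0,0,0.2,-1],[0,0,0,0,0,0.1,-1],[0,0,0,0,0,0.07,-1],[0,0,0,0,0,0,-1]],
])

```text
t: 24.82
ee_pos: [479.4, 55.1, 207.1]
orientation: [-3.111, -0.433, 0.004]
ft_force: [0.8, -0.0, -0.9]
grip_width: 0.06
grip_force: 44.4
```

Emit:
step_arm([
  [[0,0,0,0,0,0,-0.55],[0,0,0,0,0,0,-0.55],[0,0,0,0,0,0,-0.55],[0,0,0,0,0,0,-0.55],[0,0,0,0,0,-0.2,-0.55],[0,0,0,0,0,-0.4,-0.55],[0,0,0,0,0,-0.4,-0.3],[0,0,0,0,0,0,-0.3],[0,0,0,0,0,0,-0.3]],
])

```text
t: 25.57
ee_pos: [481.7, 55.6, 312.2]
orientation: [3.109, 0.435, 0.011]
ft_force: [0.1, -0.3, -0.0]
grip_width: 0.35
grip_force: 0.0
```

Emit:
step_arm([
  [[0,0,0,-0.082,0.341,0,-0.3],[0,0,0,-0.082,0.341,0,-0.3],[0,0,0,-0.082,0.341,0,-0.3],[0,0,0,-0.082,0.341,0,-0.3],[0,0,0,-0.082,0.341,0,-0.3],[0,0,0,-0.082,0.341,0,-0.3],[0,0,0,-0.082,0.341,0.15,-0.3],[0,0,0,-0.082,0.341,0.15,-0.3],[0,0,0,-0.082,0.341,0.15,-0.3],[0,0,0,-0.082,0.341,0.15,-0.3],[0,0,0,-0.082,0.341,0.15,-0.3],[0,0,0,0,0,0,-0.3]],
])

```text
t: 26.57
ee_pos: [493.6, -333.2, 227.6]
orientation: [-3.107, -0.426, 0.009]
ft_force: [-0.8, 0.3, -0.8]
grip_width: 0.35
grip_force: 0.0
```

```bash
python3 - <<'E'
from h import *
s=check((480,56)); [print(l) for l in labels(world(s))]; go((496,-329.5,84),10)
s=imaging.snapshot('top'); print(mouth(world(s),(480,56)))
go((496,-329.5,84),10)
E
```

```text
mouth (array([480.8,  55.4]), 199, array([479.3,  55.7, 202.8]), array([72., 75., 11.])) jarfind [[498.0, -332.0, 66.0, 0.66], [484.0, 61.0, 208.0, 0.55]]
nothing below jaws
(96, [495.6, -330.1, 106.0], [497.7, -330.3, 107.8], 16.4, 45.6, 116.6)
(103, [507.9, -372.3, 106.4], [510.2, -373.0, 108.2], 16.6, 45.4, 117.7)
(93, [518.3, -416.3, 106.0], [523.1, -416.8, 108.9], 16.7, 45.9, 116.8)
pos [ 495.  -329.9  230.8] zaxis [-0.003  0.003 -1.   ] yaw_y -74.21
shift units [0.0138 0.0055 1.4679] per row [0.0014 0.0006 0.1468]
(array([479.2,  56. ]), 221, array([478.9,  55.8, 202.7]), array([69., 70., 11.]))
pos [ 495.6 -329.2  232.1] zaxis [-0.002  0.002 -1.   ] yaw_y -74.12
shift units [0.0046 0.0071 1.4809] per row [0.0005 0.0007 0.1481]
```

Emit:
step_arm([
  [[0,0,0,0,0,0.3,-0.3],[0,0,0,0,0,0.4,-0.3],[0,0,0,0,0,0.4,-0.3],[0,0,0,0,0,0.25,-0.3],[0,0,0,0,0,0.13,-0.3],[0,0,0,0,0,0,-0.3],[0,0,0,0,0,0,-1],[0,0,0,0,0,0,-1],[0,0,0,0,0,0,-1],[0,0,0,0,0,0,-1],[0,0,0,0,0,0,-1],[0,0,0,0,0,0,-1]],
])

```text
t: 27.72
ee_pos: [497.5, -330.8, 87.7]
orientation: [3.108, 0.434, 0.005]
ft_force: [1.4, 1.0, 7.3]
grip_width: 0.062
grip_force: 45.5
```

Emit:
step_arm([
  [[0,0,0,0,0,-0.15,-1],[0,0,0,0,0,-0.25,-1],[0,0,0,0,0,-0.35,-1],[0,0,0,0,0,-0.4,-1],[0,0,0,0,0,-0.4,-1],[0,0,0,0,0,-0.4,-1],[0,0,0,0,0,-0.25,-1]],
])

```text
t: 28.3
ee_pos: [496.7, -330.6, 310.8]
orientation: [3.106, 0.434, 0.005]
ft_force: [-0.1, -0.2, -0.6]
grip_width: 0.064
grip_force: 44.6
```

Emit:
step_arm([
  [[0,0,0,0.082,-0.341,0,-1],[0,0,0,0.082,-0.341,0,-1],[0,0,0,0.082,-0.341,0,-1],[0,0,0,0.082,-0.341,0,-1],[0,0,0,0.082,-0.341,0,-1],[0,0,0,0.082,-0.341,0,-1],[0,0,0,0.082,-0.341,0,-1],[0,0,0,0.082,-0.341,0,-1],[0,0,0,0.082,-0.341,0,-1],[0,0,0,0.082,-0.341,0,-1],[0,0,0,0.082,-0.341,0,-1],[0,0,0,0,0,0,-1]],
])

```text
t: 29.3
ee_pos: [479.1, 60.3, 305.6]
orientation: [-3.109, -0.444, -0.001]
ft_force: [0.6, -0.5, 0.3]
grip_width: 0.062
grip_force: 44.6
```

Emit:
step_arm([
  [[0,0,0,0,0,0,-1],[0,0,0,0,0,0,-1]],
])

```text
t: 29.47
ee_pos: [480.0, 55.4, 305.4]
orientation: [3.111, 0.435, -0.0]
ft_force: [-0.2, -0.3, -0.3]
grip_width: 0.059
grip_force: 44.6
```

```bash
python3 - <<'E'
from h import *
check((480,56)); go((479.3,56,206),5)
E
```

```text
mouth (array([480.5,  55.4]), 186, array([479.3,  56.1, 203.4]), array([71., 72., 12.])) jarfind [[478.0, 60.0, 206.0, 0.79]]
held 146 zmin 235.7 low part mean [481.6  53.6 251.4] all [480.6  53.6 270. ]
pos [480.1  54.7 305.3] zaxis [-0. -0. -1.] yaw_y -74.2
shift units [-0.0041 -0.0154  0.9933] per row [-0.0008 -0.0031  0.1987]
```

Emit:
step_arm([
  [[0,0,0,0,-0.01,0.2,-1],[0,0,0,0,0,0.2,-1],[0,0,0,0,0,0.2,-1],[0,0,0,0,0,0.2,-1],[0,0,0,0,0,0.1,-1],[0,0,0,0,0,0.08,-1],[0,0,0,0,0,0,-1]],
])

```text
t: 30.15
ee_pos: [479.1, 56.1, 206.0]
orientation: [-3.111, -0.432, 0.004]
ft_force: [-0.5, -0.5, -0.1]
grip_width: 0.058
grip_force: 44.6
```

Emit:
step_arm([
  [[0,0,0,0,0,0,-0.55],[0,0,0,0,0,0,-0.55],[0,0,0,0,0,0,-0.55],[0,0,0,0,0,0,-0.55],[0,0,0,0,0,-0.2,-0.55],[0,0,0,0,0,-0.4,-0.55],[0,0,0,0,0,-0.4,-0.3],[0,0,0,0,0,0,-0.3],[0,0,0,0,0,0,-0.3]],
])

```text
t: 30.9
ee_pos: [481.4, 56.6, 311.2]
orientation: [3.109, 0.435, 0.011]
ft_force: [-0.2, -0.0, -0.3]
grip_width: 0.355
grip_force: 0.0
```

Emit:
step_arm([
  [[0,0,0,-0.076,0.35,0,-0.3],[0,0,0,-0.076,0.35,0,-0.3],[0,0,0,-0.076,0.35,0,-0.3],[0,0,0,-0.076,0.35,0,-0.3],[0,0,0,-0.076,0.35,0,-0.3],[0,0,0,-0.076,0.35,0,-0.3],[0,0,0,-0.076,0.35,0.1,-0.3],[0,0,0,-0.076,0.35,0.13,-0.3],[0,0,0,-0.076,0.35,0.13,-0.3],[0,0,0,-0.076,0.35,0.13,-0.3],[0,0,0,-0.076,0.35,0.13,-0.3],[0,0,0,-0.076,0.35,0.13,-0.3]],
])

```text
t: 31.9
ee_pos: [506.4, -373.4, 230.0]
orientation: [-3.109, -0.434, 0.002]
ft_force: [0.8, -0.0, 0.4]
grip_width: 0.347
grip_force: 0.0
```

Emit:
step_arm([
  [[0,0,0,0,0,0,-0.3],[0,0,0,0,0,0,-0.3]],
])

```text
t: 32.07
ee_pos: [505.8, -372.9, 229.1]
orientation: [-3.107, -0.43, 0.005]
ft_force: [0.1, 0.8, 1.1]
grip_width: 0.351
grip_force: 0.0
```

```bash
python3 - <<'E'
from h import *
s=check((480,56)); [print(l) for l in labels(world(s))]
s=imaging.snapshot('top'); print(mouth(world(s),(480,56)));save(s,'top3.png')
go((507.5,-373.3,84),10)
E
```

```text
mouth (array([480.4,  55.3]), 196, array([481.1,  56.9, 202.6]), array([73., 73., 11.])) jarfind [[482.0, 59.0, 210.0, 0.73], [492.0, -305.0, 1.0, 0.59]]
nothing below jaws
(99, [507.4, -372.8, 106.6], [509.9, -373.1, 108.9], 16.9, 44.2, 117.7)
(94, [520.9, -416.4, 105.8], [522.4, -416.9, 108.5], 16.3, 46.3, 116.6)
(array([479.2,  56. ]), 223, array([478.9,  55.7, 203. ]), array([69., 70., 11.]))
pos [ 507.3 -371.2  232.3] zaxis [-0.  0. -1.] yaw_y -74.04
shift units [-0.0033  0.0211  1.4832] per row [-0.0003  0.0021  0.1483]
```

View pics/top3.png

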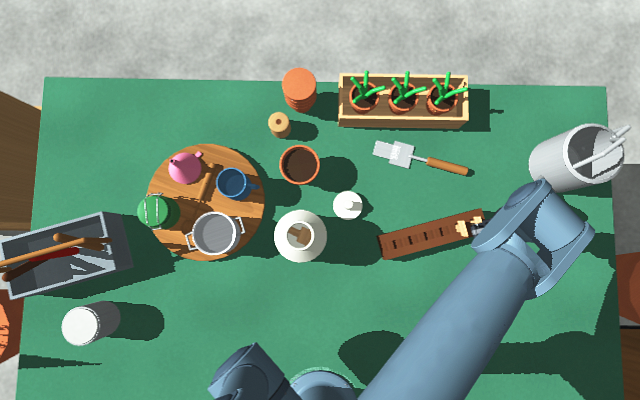

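The top view shows labels inside the jar mouth at (300,236), the lid on the bench at (347,206), and two labels left at about (470,225). I'll fetch label 4.

Emit:
step_arm([
  [[0,0,0,0,0.015,0.3,-0.3],[0,0,0,0,0,0.4,-0.3],[0,0,0,0,0,0.4,-0.3],[0,0,0,0,0,0.25,-0.3],[0,0,0,0,0,0.13,-0.3],[0,0,0,0,0,0,-0.3],[0,0,0,0,0,0,-1],[0,0,0,0,0,0,-1],[0,0,0,0,0,0,-1],[0,0,0,0,0,0,-1],[0,0,0,0,0,0,-1],[0,0,0,0,0,0,-1]],
])

```text
t: 33.22
ee_pos: [508.9, -374.6, 86.8]
orientation: [3.109, 0.434, 0.005]
ft_force: [0.7, 2.3, 7.2]
grip_width: 0.062
grip_force: 45.0
```

Emit:
step_arm([
  [[0,0,0,0,0,-0.15,-1],[0,0,0,0,0,-0.25,-1],[0,0,0,0,0,-0.35,-1],[0,0,0,0,0,-0.4,-1],[0,0,0,0,0,-0.4,-1],[0,0,0,0,0,-0.4,-1],[0,0,0,0,0,-0.25,-1]],
])

```text
t: 33.8
ee_pos: [508.3, -374.8, 310.4]
orientation: [3.105, 0.434, 0.006]
ft_force: [0.7, -0.4, 1.5]
grip_width: 0.063
grip_force: 44.0
```

Emit:
step_arm([
  [[0,0,0,0.076,-0.351,0,-1],[0,0,0,0.076,-0.351,0,-1],[0,0,0,0.076,-0.351,0,-1],[0,0,0,0.076,-0.351,0,-1],[0,0,0,0.076,-0.351,0,-1],[0,0,0,0.076,-0.351,0,-1],[0,0,0,0.076,-0.351,0,-1],[0,0,0,0.076,-0.351,0,-1],[0,0,0,0.076,-0.351,0,-1],[0,0,0,0.076,-0.351,0,-1],[0,0,0,0.076,-0.351,0,-1],[0,0,0,0.076,-0.351,0,-1]],
])

```text
t: 34.8
ee_pos: [479.5, 57.8, 305.0]
orientation: [3.111, 0.434, 0.002]
ft_force: [0.9, 0.3, -0.1]
grip_width: 0.062
grip_force: 44.0
```

Emit:
step_arm([
  [[0,0,0,0,0,0,-1],[0,0,0,0,0,0,-1],[0,0,0,0,0,0,-1],[0,0,0,0,0,0,-1]],
])

```text
t: 35.13
ee_pos: [480.1, 55.3, 304.6]
orientation: [3.111, 0.432, 0.001]
ft_force: [-0.2, 0.2, -0.6]
grip_width: 0.061
grip_force: 44.0
```

```bash
python3 - <<'E'
from h import *
check((480,56)); go((479.3,56,206),5)
E
```

```text
mouth (array([480.7,  55.3]), 185, array([480.1,  55.7, 202.5]), array([74., 72., 11.])) jarfind [[482.0, 59.0, 209.0, 0.75], [486.0, 288.0, 28.0, 0.22]]
held 139 zmin 231.5 low part mean [483.   54.6 251.1] all [481.7  54.1 267.5]
pos [480.1  55.2 304.4] zaxis [ 0. -0. -1.] yaw_y -74.22
shift units [-0.0053 -0.0099  0.9841] per row [-0.0011 -0.002   0.1968]
```

Emit:
step_arm([
  [[0,0,0,0,-0.008,0.2,-1],[0,0,0,0,0,0.2,-1],[0,0,0,0,0,0.2,-1],[0,0,0,0,0,0.2,-1],[0,0,0,0,0,0.1,-1],[0,0,0,0,0,0.07,-1],[0,0,0,0,0,0,-1]],
])

```text
t: 35.82
ee_pos: [479.1, 56.7, 206.2]
orientation: [-3.111, -0.433, 0.004]
ft_force: [0.3, -0.3, -0.4]
grip_width: 0.061
grip_force: 44.0
```

Emit:
step_arm([
  [[0,0,0,0,0,0,-0.55],[0,0,0,0,0,0,-0.55],[0,0,0,0,0,0,-0.55],[0,0,0,0,0,0,-0.55],[0,0,0,0,0,-0.2,-0.55],[0,0,0,0,0,-0.4,-0.55],[0,0,0,0,0,-0.4,-0.3],[0,0,0,0,0,0,-0.3],[0,0,0,0,0,0,-0.3]],
])

```text
t: 36.57
ee_pos: [481.2, 57.1, 311.2]
orientation: [3.109, 0.435, 0.011]
ft_force: [0.0, -0.8, -0.1]
grip_width: 0.351
grip_force: 0.0
```

Emit:
step_arm([
  [[0,0,0,-0.076,0.36,0,-0.3],[0,0,0,-0.076,0.36,0,-0.3],[0,0,0,-0.076,0.36,0,-0.3],[0,0,0,-0.076,0.36,0,-0.3],[0,0,0,-0.076,0.36,0,-0.3],[0,0,0,-0.076,0.36,0,-0.3],[0,0,0,-0.076,0.36,0.1,-0.3],[0,0,0,-0.076,0.36,0.13,-0.3],[0,0,0,-0.076,0.36,0.13,-0.3],[0,0,0,-0.076,0.36,0.13,-0.3],[0,0,0,-0.076,0.36,0.13,-0.3],[0,0,0,-0.076,0.36,0.13,-0.3]],
])

```text
t: 37.57
ee_pos: [509.6, -384.5, 230.0]
orientation: [-3.109, -0.434, 0.002]
ft_force: [0.5, -0.1, 0.5]
grip_width: 0.349
grip_force: 0.0
```

Emit:
step_arm([
  [[0,0,0,0,0.32,0,-0.3],[0,0,0,0,0,0,-0.3],[0,0,0,0,0,0,-0.3],[0,0,0,0,0,0,-0.3],[0,0,0,0,0,0,-0.3]],
])

```text
t: 37.98
ee_pos: [519.1, -412.8, 232.2]
orientation: [-3.111, -0.436, 0.0]
ft_force: [0.6, -0.3, 0.1]
grip_width: 0.353
grip_force: 0.0
```

```bash
python3 - <<'E'
from h import *
s=check((480,56)); [print(l) for l in labels(world(s))]
go((519.5,-416,84),10)
E
```

```text
mouth (array([480.4,  55.4]), 186, array([479.8,  55.2, 202.9]), array([71., 73., 12.])) jarfind [[481.0, 61.0, 205.0, 0.78], [577.0, 348.0, 28.0, 0.66]]
nothing below jaws
(95, [519.8, -416.6, 106.8], [522.9, -416.8, 108.5], 16.3, 44.8, 118.2)
pos [ 519.3 -412.9  232.7] zaxis [ 0. -0. -1.] yaw_y -74.02
shift units [-0.0067  0.0303  1.4875] per row [-0.0007  0.003   0.1487]
```

Emit:
step_arm([
  [[0,0,0,0,0.03,0.3,-0.3],[0,0,0,0,0,0.4,-0.3],[0,0,0,0,0,0.4,-0.3],[0,0,0,0,0,0.25,-0.3],[0,0,0,0,0,0.13,-0.3],[0,0,0,0,0,0,-0.3],[0,0,0,0,0,0,-1],[0,0,0,0,0,0,-1],[0,0,0,0,0,0,-1],[0,0,0,0,0,0,-1],[0,0,0,0,0,0,-1],[0,0,0,0,0,0,-1]],
])

```text
t: 39.08
ee_pos: [521.1, -417.9, 86.9]
orientation: [3.108, 0.434, 0.004]
ft_force: [0.8, 2.3, 6.1]
grip_width: 0.06
grip_force: 44.7
```

Emit:
step_arm([
  [[0,0,0,0,0,-0.15,-1],[0,0,0,0,0,-0.25,-1],[0,0,0,0,0,-0.35,-1],[0,0,0,0,0,-0.4,-1],[0,0,0,0,0,-0.4,-1],[0,0,0,0,0,-0.4,-1],[0,0,0,0,0,-0.25,-1],[0,0,0,0,-0.328,0,-1]],
])

```text
t: 39.75
ee_pos: [512.6, -390.9, 313.9]
orientation: [3.098, 0.427, 0.012]
ft_force: [1.2, 0.6, 0.8]
grip_width: 0.062
grip_force: 43.8
```

Emit:
step_arm([
  [[0,0,0,0.076,-0.36,0,-1],[0,0,0,0.076,-0.36,0,-1],[0,0,0,0.076,-0.36,0,-1],[0,0,0,0.076,-0.36,0,-1],[0,0,0,0.076,-0.36,0,-1],[0,0,0,0.076,-0.36,0,-1],[0,0,0,0.076,-0.36,0,-1],[0,0,0,0.076,-0.36,0,-1],[0,0,0,0.076,-0.36,0,-1],[0,0,0,0.076,-0.36,0,-1],[0,0,0,0.076,-0.36,0,-1],[0,0,0,0.076,-0.36,0,-1]],
])

```text
t: 40.75
ee_pos: [479.6, 56.4, 305.5]
orientation: [3.11, 0.434, 0.002]
ft_force: [2.1, 0.3, -0.7]
grip_width: 0.06
grip_force: 43.8
```

Emit:
step_arm([
  [[0,0,0,0,0,0,-1],[0,0,0,0,0,0,-1],[0,0,0,0,0,0,-1],[0,0,0,0,0,0,-1]],
])

```text
t: 41.08
ee_pos: [480.4, 54.0, 304.7]
orientation: [3.111, 0.432, 0.0]
ft_force: [0.0, 0.3, -0.1]
grip_width: 0.057
grip_force: 43.6
```

```bash
python3 - <<'E'
from h import *
check((480,56)); go((479.3,56,206),5)
E
```

```text
mouth (array([480.4,  55.1]), 186, array([479.7,  56.3, 202.1]), array([71., 72., 10.])) jarfind [[482.0, 58.0, 204.0, 0.71], [491.0, -303.0, 0.0, 0.33]]
held 141 zmin 231.2 low part mean [483.8  53.1 251. ] all [482.6  52.6 268.4]
pos [480.4  53.8 304.5] zaxis [-0. -0. -1.] yaw_y -74.22
shift units [-0.0046 -0.0242  0.9849] per row [-0.0009 -0.0048  0.197 ]
```

Emit:
step_arm([
  [[0,0,0,-0.005,-0.022,0.2,-1],[0,0,0,0,0,0.2,-1],[0,0,0,0,0,0.2,-1],[0,0,0,0,0,0.2,-1],[0,0,0,0,0,0.1,-1],[0,0,0,0,0,0.07,-1],[0,0,0,0,0,0,-1]],
])

```text
t: 41.77
ee_pos: [478.6, 56.6, 206.2]
orientation: [-3.111, -0.433, 0.004]
ft_force: [0.5, -0.5, -0.2]
grip_width: 0.062
grip_force: 43.6
```

Emit:
step_arm([
  [[0,0,0,0,0,0,-0.55],[0,0,0,0,0,0,-0.55],[0,0,0,0,0,0,-0.55],[0,0,0,0,0,0,-0.55],[0,0,0,0,0,-0.2,-0.55],[0,0,0,0,0,-0.4,-0.55],[0,0,0,0,0,-0.4,0.3],[0,0,0,0,0,0,0.3],[0,0,0,0,0,0,0.3],[0,0,0,0,0,0,0.3]],
])

```text
t: 42.6
ee_pos: [479.1, 57.1, 307.4]
orientation: [3.111, 0.435, 0.001]
ft_force: [-0.3, -0.4, 0.0]
grip_width: 0.649
grip_force: 0.0
```

```bash
python3 - <<'E'
from h import *
s=check((480,56)); print('rest',labels(world(s)))
for c in('scene','top'):
    if c=='top': s=imaging.snapshot(c)
    P=world(s); 
    for lo in(45,17):
        Q=P[(np.hypot(P[...,0]-572,P[...,1]+71)<60)&(P[...,2]>lo)&(P[...,2]<lo+(20 if lo>40 else 8))]
        if len(Q): print(c,lo,((Q.min(0)+Q.max(0))/2).round(1),np.ptp(Q,0).round(1),len(Q))
    print(models.place_of('lid',c)[:1])
go((571.3,-71,26),10)
E
```

```text
mouth (array([480.5,  55.6]), 189, array([480.5,  57.4, 202.7]), array([72., 77., 11.])) jarfind [[480.0, 60.0, 203.0, 0.93]]
nothing below jaws
rest []
scene 45 [571.4 -72.5  51.6] [24.5 23.3 13. ] 64
scene 17 [572.6 -72.6  20.9] [83.1 81.7  7.6] 433
[{'xyz': [574.9, -76.0, 10.5], 'conf': 0.6}]
top 45 [571.7 -71.5  51.6] [23.  25.2 12.8] 65
top 17 [572.3 -72.   21. ] [81.6 81.1  8. ] 539
[{'xyz': [571.0, -72.0, 8.2], 'conf': 0.75}]
pos [478.6  57.1 306. ] zaxis [-0.003  0.    -1.   ] yaw_y -74.1
shift units [0.5471 1.4885 2.7973] per row [0.0547 0.1488 0.2797]
```

Emit:
step_arm([
  [[0,0,0,0.108,0.299,0,0.3],[0,0,0,0.108,0.299,0,0.3],[0,0,0,0.108,0.299,0,0.3],[0,0,0,0.108,0.299,0,0.3],[0,0,0,0.108,0.299,0,0.3],[0,0,0,0,0,0.38,0.3],[0,0,0,0,0,0.38,0.3],[0,0,0,0,0,0.38,0.3],[0,0,0,0,0,0.38,0.3],[0,0,0,0,0,0.28,0.3],[0,0,0,0,0,0,0.3],[0,0,0,0,0,0,0.3]],
])

```text
t: 43.85
ee_pos: [570.8, -71.5, 125.7]
orientation: [-3.109, -0.434, 0.006]
ft_force: [0.8, -0.3, 0.1]
grip_width: 0.652
grip_force: 0.0
```

```bash
python3 - <<'E'
from h import *
go((571.8,-71.8,28),10)
E
```

```text
pos [570.8 -71.5 125.7] zaxis [-0.004  0.001 -1.   ] yaw_y -74.1
shift units [0.0125 0.0079 0.9768] per row [0.0013 0.0008 0.0977]
```

Emit:
step_arm([
  [[0,0,0,0.01,0.005,0.3,0.3],[0,0,0,0,0,0.3,0.3],[0,0,0,0,0,0.25,0.3],[0,0,0,0,0,0.1,0.3],[0,0,0,0,0,0,0.3],[0,0,0,0,0,0,0],[0,0,0,0,0,0,-1],[0,0,0,0,0,0,-1],[0,0,0,0,0,0,-1],[0,0,0,0,0,0,-1],[0,0,0,0,0,0,-1],[0,0,0,0,0,0,-1]],
], grip_force=50)

```text
t: 44.85
ee_pos: [575.3, -72.7, 35.2]
orientation: [3.109, 0.434, 0.007]
ft_force: [-0.8, 1.2, 7.3]
grip_width: 0.283
grip_force: 48.7
```

Emit:
step_arm([
  [[0,0,0,0,0,-0.1,-1],[0,0,0,0,0,-0.2,-1],[0,0,0,0,0,-0.35,-1],[0,0,0,0,0,-0.4,-1],[0,0,0,0,0,-0.4,-1],[0,0,0,0,0,-0.4,-1],[0,0,0,0,0,-0.35,-1],[0,0,0,0,0,-0.2,-1],[0,0,0,0,0,-0.1,-1],[0,0,0,0,0,0,-1],[0,0,0,0,0,0,-1]],
])

```text
t: 45.77
ee_pos: [572.6, -72.0, 281.6]
orientation: [-3.111, -0.434, 0.002]
ft_force: [-0.8, 0.4, -2.6]
grip_width: 0.28
grip_force: 49.4
```

```bash
cat >> h.py <<'E'
def lidfit(P,p):
    d=P-np.array([p[0],p[1],0]); m=(np.hypot(d[...,0],d[...,1])<60)&(P[...,2]>p[2]-14)&(P[...,2]<p[2]+3)&(np.hypot(d[...,0],d[...,1])>22)
    Q=P[m]
    if len(Q)<30: return None
    A=np.c_[Q[:,:2]-Q[:,:2].mean(0),np.ones(len(Q))]; k=np.linalg.lstsq(A,Q[:,2],rcond=None)[0]
    return len(Q),((Q.min(0)+Q.max(0))/2).round(1),np.ptp(Q,0).round(1),'slope',np.degrees(k[:2]).round(1),'z',k[2].round(1)
E
python3 - <<'E'
from h import *
p=status.observe()['ee_pos']
for c in('scene','top'):
    s=imaging.snapshot(c);P=world(s);print(c,mouth(P,(480,56)),lidfit(P,p))
go((479.3,56,260),8)
E
```

```text
scene (array([481.6,  54.9]), 56, array([500.9,  63.2, 202.5]), array([30., 51., 11.])) (57, array([569.8, -72.8, 268.5]), array([78.6, 82.9,  1.9]), 'slope', array([ 0.3, -0.4]), 'z', np.float64(268.1))
top (array([479.2,  56. ]), 194, array([478.9,  56.8, 202.8]), array([69., 67., 11.])) (48, array([544.1, -68.5, 269.3]), array([33.2, 62.7,  3.3]), 'slope', array([-0.1,  0.5]), 'z', np.float64(268.5))
pos [571.9 -71.8 279.6] zaxis [-0.004  0.001 -1.   ] yaw_y -74.1
shift units [-0.5402 -1.4823  0.2023] per row [-0.0675 -0.1853  0.0253]
```

Emit:
step_arm([
  [[0,0,0,-0.09,-0.247,0,-1],[0,0,0,-0.09,-0.247,0,-1],[0,0,0,-0.09,-0.247,0,-1],[0,0,0,-0.09,-0.247,0,-1],[0,0,0,-0.09,-0.247,0,-1],[0,0,0,-0.09,-0.247,0,-1],[0,0,0,0,0,0,-1],[0,0,0,0,0,0,-1],[0,0,0,0,0,0,-1],[0,0,0,0,0,0,-1]],
])

```text
t: 46.7
ee_pos: [480.8, 54.9, 281.6]
orientation: [-3.111, -0.433, 0.002]
ft_force: [0.2, 1.1, -1.4]
grip_width: 0.281
grip_force: 49.5
```

```bash
python3 - <<'E'
from h import *
p=status.observe()['ee_pos']
for c in('scene','top'):
    s=imaging.snapshot(c);P=world(s);print(c,mouth(P,(480,56)),lidfit(P,p))
    if c=='scene': cv2.imwrite('pics/lid2.png',cv2.resize(s['frame'][90:260,200:420,::-1],None,fx=3,fy=3))
    print([np.round(d['xyz']).tolist()+[round(d['conf'],2)] for t in('lid','jar_mouth') for d in models.place_of(t,c)])
go((479.3,56,225),8)
E
```

```text
scene (array([481.1,  54.9]), 146, array([479.9,  56.1, 203. ]), array([73., 72., 11.])) (64, array([475.4,  58.5, 269. ]), array([73.5, 73.4,  2.9]), 'slope', array([0.2, 0.3]), 'z', np.float64(268.4))
[[478.0, 51.0, 258.0, 0.55], [666.0, 397.0, 27.0, 0.75], [481.0, 60.0, 206.0, 0.72]]
top None None
[]
pos [480.8  55.2 282.3] zaxis [-0. -0. -1.] yaw_y -74.13
shift units [-0.0123 -0.0119  0.5727] per row [-0.0015 -0.0015  0.0716]
```

View pics/lid2.png

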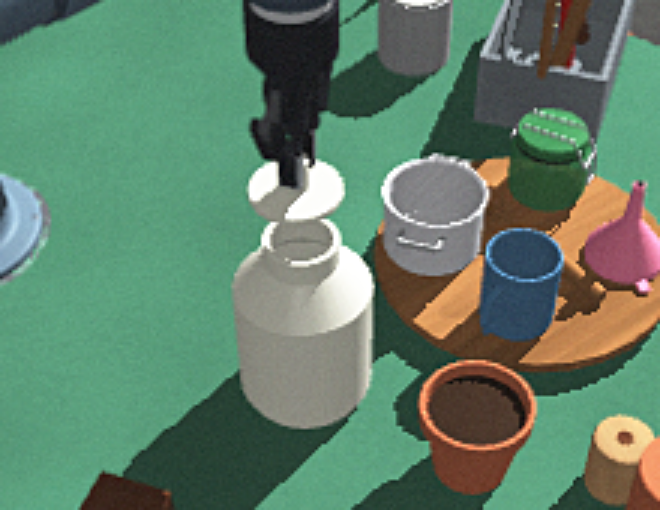

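The lid is held level at (297,190), above the jar mouth at (301,243). I'll lower it.

Emit:
step_arm([
  [[0,0,0,-0.012,-0.01,0.1,-1],[0,0,0,0,0,0.1,-1],[0,0,0,0,0,0.1,-1],[0,0,0,0,0,0.1,-1],[0,0,0,0,0,0.06,-1],[0,0,0,0,0,0.03,-1],[0,0,0,0,0,0.02,-1],[0,0,0,0,0,0,-1],[0,0,0,0,0,0,-1]],
])

```text
t: 47.75
ee_pos: [479.5, 56.2, 231.8]
orientation: [3.111, 0.435, 0.001]
ft_force: [0.7, 1.1, -2.4]
grip_width: 0.28
grip_force: 49.5
```

Emit:
step_arm([
  [[0,0,0,0,0,0.015,-1],[0,0,0,0,0,0.01,-1],[0,0,0,0,0,0,-1],[0,0,0,0,0,0,-1]],
])

```text
t: 48.08
ee_pos: [479.3, 56.2, 229.0]
orientation: [3.111, 0.435, 0.0]
ft_force: [-0.3, -0.7, -1.5]
grip_width: 0.279
grip_force: 49.5
```

Emit:
step_arm([
  [[0,0,0,0,0,0.015,-1],[0,0,0,0,0,0.01,-1],[0,0,0,0,0,0,-1],[0,0,0,0,0,0,-1]],
])

```text
t: 48.42
ee_pos: [479.7, 56.4, 228.6]
orientation: [3.111, 0.435, 0.002]
ft_force: [-4.8, 1.5, 9.4]
grip_width: 0.285
grip_force: 50.2
```

```bash
python3 - <<'E'
from h import *
p=status.observe()['ee_pos']
s=imaging.snapshot('scene');P=world(s);print(lidfit(P,(p[0],p[1],p[2])),status.observe()['ft_force'],p)
E
```

```text
(63, array([477.7,  57.2, 216.2]), array([77.3, 80.9,  3.3]), 'slope', array([-0.1,  0.3]), 'z', np.float64(215.4)) [-3.91900143  1.6996536   8.37582018] [479.691651    56.399354   228.59570294]
```

Emit:
step_arm([
  [[0,0,0,0,0,0,-0.1],[0,0,0,0,0,0,0.1],[0,0,0,0,0,0,0.1],[0,0,0,0,0,0,0.1],[0,0,0,0,0,0,0.1],[0,0,0,0,0,-0.1,0.1],[0,0,0,0,0,-0.3,0.1],[0,0,0,0,0,-0.4,0.1],[0,0,0,0,0,-0.4,0.1]],
])

```text
t: 49.22
ee_pos: [478.5, 56.3, 347.6]
orientation: [-3.111, -0.434, 0.003]
ft_force: [0.3, -0.1, 0.4]
grip_width: 0.548
grip_force: 0.0
```

Emit:
step_arm([
  [[0,0,0,0.1,0.38,0,0.1],[0,0,0,0.1,0.38,0,0.1],[0,0,0,0.1,0.38,0,0.1],[0,0,0,0.1,0.38,0,0.1],[0,0,0,0.1,0.38,0,0.1],[0,0,0,0.1,0.38,0,0.1],[0,0,0,0,0.38,0,0.1],[0,0,0,0,0,0,0.1]],
])

```text
t: 49.88
ee_pos: [610.6, -189.1, 345.7]
orientation: [3.111, 0.426, -0.002]
ft_force: [0.5, 0.7, -0.6]
grip_width: 0.549
grip_force: 0.0
```

```bash
python3 - <<'E'
from h import *
for c in('scene','top'):
    s=imaging.snapshot(c);P=world(s);save(s,c+'9.png')
    m=np.hypot(P[...,0]-480,P[...,1]-56)
    Q=P[(m<50)&(m>20)&(P[...,2]>209)&(P[...,2]<222)]
    A=np.c_[Q[:,:2]-Q[:,:2].mean(0),np.ones(len(Q))]; k=np.linalg.lstsq(A,Q[:,2],rcond=None)[0]
    print(c,len(Q),((Q.min(0)+Q.max(0))/2).round(1),np.ptp(Q,0).round(1),'slope deg',np.degrees(k[:2]).round(2),k[2])
    K=P[(m<40)&(P[...,2]>238)]; print('knob',((K.min(0)+K.max(0))/2).round(1),np.median(K[:,2]))
    S=P[(m<75)&(P[...,2]>20)&(P[...,2]<150)]; print('belly',((S.min(0)+S.max(0))/2).round(1)) if len(S) else 0
    for t in('jar','turntable','mug','clipjar','flowerpot','trowel'): print(t,[(np.round(d['xyz']).tolist(),round(d['conf'],2)) for d in models.place_of(t,c)][:1])
E
```

```text
scene 241 [479.1  57.  213.3] [79.7 83.8  8.3] slope deg [-0.49 -0.39] 212.53825314529
knob [477.1  55.1 243.4] 245.38167465122393
belly [490.8  54.5  84.9]
jar [([478.0, 59.0, 0.0], 0.72)]
turntable [([578.0, 335.0, -1.0], 0.6)]
mug [([624.0, 247.0, 27.0], 0.91)]
clipjar [([543.0, 453.0, 22.0], 0.81)]
flowerpot [([676.0, 65.0, -2.0], 0.72)]
trowel [([719.0, -270.0, 4.0], 0.85)]
top 749 [476.4  55.2 213.7] [82.7 82.9  9. ] slope deg [ 0.14 -0.01] 212.99282853392705
knob [476.8  55.7 245.4] 246.20485028946052
belly [479.1  56.2 145.7]
jar []
turntable [([578.0, 340.0, -1.0], 0.76)]
mug [([616.0, 247.0, 27.0], 0.64)]
clipjar [([539.0, 451.0, 29.0], 0.66)]
flowerpot [([674.0, 66.0, -0.0], 0.59)]
trowel []
```

View pics/scene9.png

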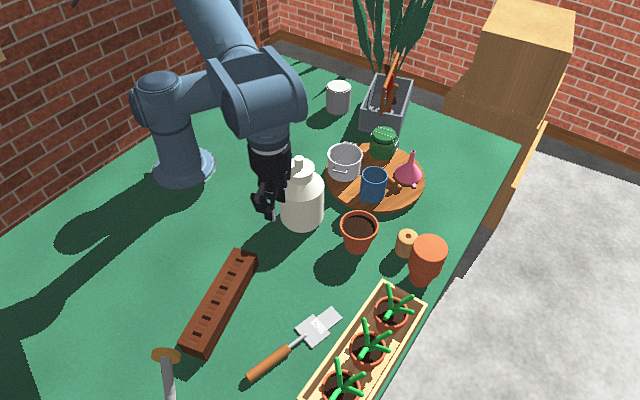

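View pics/top9.png

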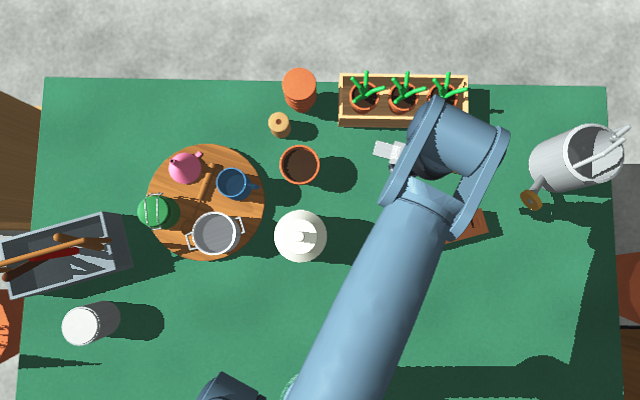

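The rack slots are all empty. The lid sits level on the jar at (300,237) in the top view: its disc top is at 213 mm and its slope is about 0°. Everything else is where it was, so I'm handing in.

```bash
python3 -c "
from h import *
print(close_job())"
```

```text
the job is handed in; nothing more can be done
None
```

All six labels are inside the jar and the lid is back on level. The jar was knocked about 45 mm aside partway through, away from the robot, but is still standing. Nothing else I checked had moved, and the job is handed in.

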